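Twist a sample vessel home in the heating block

ROBOT

A 7-joint arm with a two-finger parallel gripper is mounted at the origin on the work surface. World frame = base frame: x ahead of the robot, y to its left, z up, the work surface at z = 0. Lengths are in m, angles in rad, forces in N, time in s.
With the tool pointing down it reaches from about 0.425 to 0.95 m from the base axis. Payload 16.7 kg.
Tool frame: the origin (TCP) lies at the very end of the fingers, on their centre line; the grasp point (between the pads) lies 19 mm behind it; x points along the fingers, y is the direction in which the jaws open and shut, and the axes are right-handed (so a half turn about x gives the same grasp; the last joint's range is limited). The gripper opens to 94 mm and grips with 3 to 60 N. Pads are 16 mm wide; open, the fingers measure 119 mm over their backs; the gripper's body (75 mm by 177 mm) begins 78 mm behind the grasp point.
Start: joints at [1.117, 0.426, 0.074, 1.606, -0.034, 1.111, -0.067], TCP at [0.202, -0.644, 0.205] pointing down, gripper open.
Joint ranges: [-2.85, 2.85], [-0.5, 2.14], [-1.23, 1.37], [0.21, 2.46], [-1.02, 4.16], [0.16, 2.05], [-2.73, 2.73]. Speed limits (rad/s): [1.89, 1.89, 2.39, 2.39, 3.01, 3.01, 3.01].

INTERFACE

Orientations are given as a rotation vector (axis times angle).
In Python, from rig import readout, cams, ticket gives the robot as it stands.
- The arm moves only by the tool drive_tool, never from a script. Its argument "rows" is a list that holds one entry, the list of rows, each a list of 6 numbers: the shift along the tool's x, y, z in cm, then the turn, a rotation vector about the tool's x, y, z in rad. A call has 1 to 20 rows; each row shifts and turns the commanded pose from where the row before left it, along the tool's axes as they then stand; what a row does not reach is not made up. A row lasts 1/12 s, in which the tool goes at most 41.7 mm and 7.16 degrees, less where a joint would pass 70% of its speed; a pose out of reach is approached as far as the arm can. A call is refused whole if a number of a shift passes 4.17 or a number of a turn 0.125, either way. A call with a gripper value outside its range is refused whole. "gripper" is the finger opening in cm, from 0 to 9.4, set as the call begins (left out, the last holds). The fingers move at their own pace and stop on an object; the grip force is fixed at half the most. Time passes only in rows, so rows that do not move let the fingers close. It gives the time, the measured TCP pose, the force and the opening at its end, in the units of the state.
- readout.sense(): the state, without advancing time (a new reading comes with each control period).
- cams.capture(name): name is "scene" or "top" or "wrist"; returns a dict with "color" (400x640x3 uint8, red, green, blue), "fx", "fy", "cx", "cy" (pixels), "R" (3x3) and "t" (3): a world point X has camera coordinates R X + t. Camera axes: x right, y down, z forward; pixel columns grow to the right and rows downward; lengths in m; the calibration is good to about 2 mm. A picture is of the moment at which its call begins. There is no depth.
- ticket.sign_off(): hands the job in, once; it reports no verdict.
The state is a dict: "time": time; "joint_positions": joint angles; "joint_vel": joint speeds; "joint_torque": joint torques, N m; "tcp_pos": TCP position; "orientation": TCP orientation; "contact_force": force on the tool from outside, world axes, zero at the start; "wrist_torque": the same for the moment, N m; "width": opening from 0.0 (shut) to 1.0 (fully open).
Only numpy, scipy, OpenCV 4.12 (cv2) and the standard library are available. Lean on these libraries where they do the work, as an engineer would, in place of code of your own. Each camera call takes 0.05 s, during which the arm holds its last target. There are 200 camera calls.

TASK

Take the narrow sample vessel with the flat bar handle and start it upright in the mouth of the heating block's well, its bar square across the line of the two dark ridges; leave the other two vessels where they stand. Then twist it down against the friction, turning it a quarter turn and pressing at the same time, the turn spread evenly over the way down (not pressed first and turned after, nor turned first and then pressed). End fully home, cap flange flush on the block and the bar in line with the ridges, and let go.

Things in the scene. Friction and masses are not known exactly. Their poses are not given: they have to be found in the camera images.
- cell_center (a point): Narrow vessel to seat; mid-point, 45 mm above its foot, z up, x along its bar. Steel cup 44 mm wide, 44 high (lowest 10 mm taper to a 32 mm foot); grey cap flange 72 mm wide from 44 to 50 mm above the foot; upright bar handle 56 long, 12 thick, 50 to 90 mm above the foot: pinch it across the 12 mm with 30 N or more, fingertips above the flange. 0.2 to 0.4 kg.
- well_top (a point): Centre of the well's mouth, on top of the fixed aluminium block (170 x 150, 60 mm high); z up, x along the line of the two dark ridges (4 mm high, 62 mm either side). Well 60 mm wide, 52 deep, with four sprung rods inside that centre and grip the cup: free for the first 10 mm, then 8 to 18 N pressed straight, about half while turning. Home: flange on the block, cell_center 1 mm above this point.
- block: The same heating block; its origin is the centre of its underside, on the bench, x along the ridges. The four upright rods stand on the diagonals of the well, round tops 4 mm below the block's top; they leave a 41 mm opening and yield 6 mm outwards. Turning eases the friction; the vessel does not sink by its own weight.
- wide_center (a point): Look-alike to leave alone: same bar handle, but a wider steel cup (72 mm) and flange (100 mm), too wide for the well; 90 mm high. Point on its axis 45 mm above its foot.
- knobbed_center (a point): Look-alike to leave alone: 44 mm cup and 72 mm flange, but a round knob 40 mm wide on its cap in place of the bar; 90 mm high. Point on its axis 45 mm above its foot.
Things that resemble listed ones, but are neither listed nor needed, are in the scene too. There is more than one size of the block; the job needs the larger.

How it is judged:
On the way, in this order (a step that is already met when the one before it is completed fails the run):
1. the narrow vessel stands upright in the well's mouth, flange 14 to 34 mm above the block, its bar more than 56 degrees from the ridge line (horizontal distance between cell_center and well_top below 0.01 m and z of cell_center in the frame of well_top between 0.015 and 0.035 m and angle between cell_center's own z axis and vertical below 0.25 rad and angle between the x axis of cell_center and the x axis of well_top, either way round above 0.98 rad), for 0.1 s.
2. it is turned on the way down: bar 20 to 54 degrees from the ridge line with the flange 4 to 24 mm above the block (horizontal distance between cell_center and well_top below 0.01 m and z of cell_center in the frame of well_top between 0.005 and 0.025 m and angle between the x axis of cell_center and the x axis of well_top, either way round between 0.35 and 0.94 rad).
At the end, for the whole second after the job is handed in: The narrow bar-handled vessel is fully down in the well (flange within 2.5 mm of the block's top, axis within 6 mm of the well's, upright within about 6 degrees), its bar within 12 degrees of the ridge line, released; the other two vessels within 30 mm of where they stood (z of cell_center in the frame of well_top between -0.003 and 0.0035 m and horizontal distance between cell_center and well_top below 0.006 m and angle between cell_center's own z axis and vertical below 0.1 rad and angle between the x axis of cell_center and the x axis of well_top, either way round below 0.21 rad and distance of each of wide_center, knobbed_center from where it was at the start of the episode below 0.03 m); the robot touches nothing.
It fails at once if one of the other two vessels is shifted by more than 30 mm or tipped over ((distance of wide_center from where it was at the start of the episode above 0.03 m or angle between wide_center's own z axis and vertical above 0.35 rad) or (distance of knobbed_center from where it was at the start of the episode above 0.03 m or angle between knobbed_center's own z axis and vertical above 0.35 rad)).
It fails at once if the vessel is pressed straight home: flange within 3 mm of the block while the bar is still more than 60 degrees from the ridge line (horizontal distance between cell_center and well_top below 0.01 m and z of cell_center in the frame of well_top below 0.004 m and angle between the x axis of cell_center and the x axis of well_top, either way round above 1.05 rad).
It fails at once if the vessel is turned first and pressed after: flange still 17 to 29 mm above the block, bar already within 17 degrees of the ridge line (horizontal distance between cell_center and well_top below 0.01 m and z of cell_center in the frame of well_top between 0.018 and 0.03 m and angle between the x axis of cell_center and the x axis of well_top, either way round below 0.3 rad).
It also fails if it takes over 54 s, if anything falls off the work surface, if the arm or the gripper's body presses on something with over 40 N, if the wrist force passes 120 N, or if a joint passes its speed limit or range.

## Working session

There is one attempt and no reset: what is moved stays moved. The work goes in short steps, Python scripts to look and compute and a tool call to move; the robot and the scene stay as the last step left them, time stands still between calls to the robot, and variables do not carry over. Pictures are saved under pics/ and viewed, about 8 in all and at most 12, crops included, and the job is handed in when it is done.

Besides the shell and the picture viewer there is one more tool, called after "Emit:" in YAML: its name, and indented under it one key for each argument. drive_tool: Moves the arm, as the interface text tells. Its arguments: {"type":"object","properties":{"rows":{"type":"array","items":{"type":"array","items":{"type":"array","items":{"type":"number"}}}},"gripper":{"type":"number"}},"required":["rows"]}

```bash
mkdir -p pics; python3 - <<'E'
from rig import readout,cams
import cv2,pickle
s=readout.sense();print({k:s[k] for k in("time","tcp_pos","orientation","width","contact_force")})
for n in("scene","top"):
    c=cams.capture(n);pickle.dump(c,open(n+".pkl","wb"));cv2.imwrite(f"pics/{n}0.png",c["color"][:,:,::-1])
    print(n,c["fx"],c["cx"],c["cy"],c["R"],c["t"])
E
```

```text
{'time': 0.0, 'tcp_pos': array([ 0.20171856, -0.64367754,  0.20476368]), 'orientation': array([ 2.05805359,  0.31635148, -2.0587351 ]), 'width': 1.000820406680997, 'contact_force': array([0.18471423, 0.1605693 , 0.86599838])}
scene 403.7812942783871 319.38137206031223 199.9329359514638 [[-5.50210661e-02  9.98485171e-01 -2.15185329e-04]
 [ 5.51911667e-01  3.02332409e-02 -8.33354344e-01]
 [-8.32085449e-01 -4.59708077e-02 -5.52739080e-01]] [-0.03242417 -0.21929061  1.70323849]
top 415.87083784881617 322.64467756850786 195.58931447568096 [[-0.08787181 -0.99612233  0.00434153]
 [-0.96786978  0.08434711 -0.23688321]
 [ 0.23559846 -0.02501739 -0.97152843]] [0.09687527 0.53937745 0.87420521]
```

View pics/top0.png

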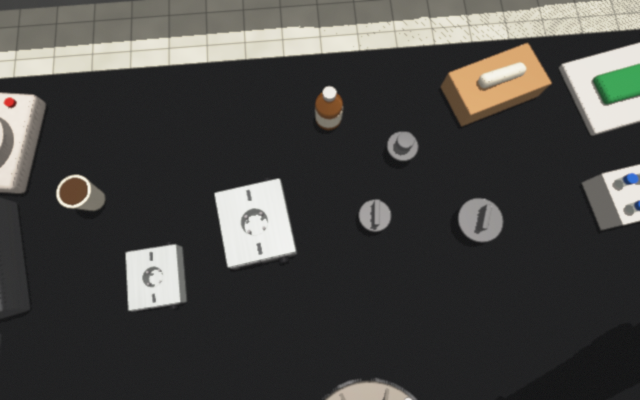

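View pics/scene0.png

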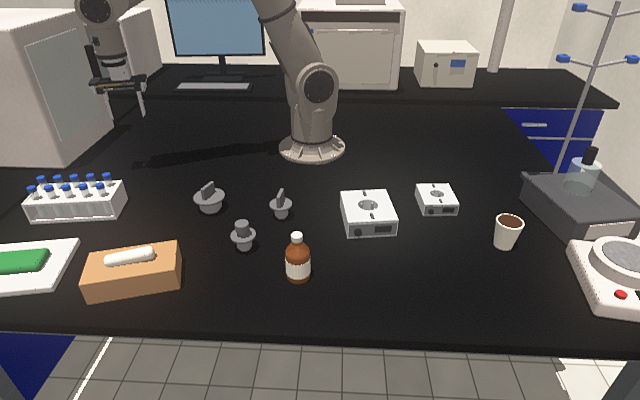

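The top view shows the large block at about (256,223) with ridges at (249,195) and (259,249). The narrow bar vessel is at (375,216), the wide one at (481,220) and the knobbed one at (402,146). The smaller decoy block is at (155,277).

```bash
cat >h.py <<'E'
import numpy as np,cv2,pickle
from scipy.spatial.transform import Rotation as Ro
def ray(c,u,v,z):
    d=c["R"].T@np.array([(u-c["cx"])/c["fx"],(v-c["cy"])/c["fy"],1]);o=-c["R"].T@c["t"]
    return o+d*(z-o[2])/d[2]
def proj(c,X):
    p=c["R"]@np.asarray(X)+c["t"];return np.array([c["fx"]*p[0]/p[2]+c["cx"],c["fy"]*p[1]/p[2]+c["cy"]])
def blobs(m,amin,amax):
    n,l,s,ce=cv2.connectedComponentsWithStats(m.astype(np.uint8))
    return [(i,s[i],ce[i],l==i) for i in range(1,n) if amin<s[i][4]<amax]
E
python3 - <<'E'
from h import *
c=pickle.load(open("top.pkl","rb"));g=cv2.cvtColor(c["color"],cv2.COLOR_RGB2GRAY)
print("cam",-c["R"].T@c["t"])
sub=np.zeros_like(g);sub[180:268,212:300]=1
b=(g>150)&(sub>0);bb=max(blobs(b,500,1e5),key=lambda x:x[1][4])
q=cv2.minAreaRect(np.argwhere(bb[3])[:,::-1].astype(np.float32));print("rect",q)
print([np.round(ray(c,*p,.06)[:2],3) for p in cv2.boxPoints(q)])
hull=cv2.fillConvexPoly(np.zeros_like(g),cv2.convexHull(np.argwhere(bb[3])[:,::-1].astype(np.int32)),1)
for i,s,ce,m in blobs((g<130)&(hull>0),8,2000): print("dark",s,ce,ray(c,*ce,.062).round(4))
for n,(u,v) in dict(narrow=(375,216),wide=(481,220),knob=(402,146)).items():
    print(n,g[v-2,u-26:u+26:3]); print(ray(c,u,v,.05).round(3))
s=np.zeros_like(g)
sub=g[195:240,350:400];m=sub>70
for i,st,ce,mm in blobs(m,150,3000): 
    (x,y),r=cv2.minEnclosingCircle(np.argwhere(mm)[:,::-1].astype(np.float32));print("fl",x+350,y+195,r,ray(c,x+350,y+195,.05).round(4))
a=cv2.resize(c["color"][170:275,205:410],None,fx=3.9,fy=3.9,interpolation=cv2.INTER_CUBIC);cv2.imwrite("pics/crop.png",a[:,:,::-1])
E
```

```text
cam [0.32459833 0.07287503 0.97666409]
rect ((253.41763305664062, 222.62940979003906), (76.25104522705078, 69.9600601196289), 77.47119140625)
[array([0.575, 0.301]), array([0.597, 0.145]), array([0.424, 0.119]), array([0.405, 0.269])]
dark [247 191   4   9  19] [248.63157895 194.84210526] [0.5627 0.216  0.062 ]
dark [242 209  18  19  96] [249.47916667 214.73958333] [0.5167 0.2162 0.062 ]
dark [261 213   5   6  19] [262.89473684 215.36842105] [0.5127 0.1864 0.062 ]
dark [258 244   3  10  22] [259.04545455 248.22727273] [0.4401 0.1988 0.062 ]
narrow [ 35  36  36  68 162 163 162 122  69 159 151 163 162 161  66  34  33  36]
[ 0.492 -0.065  0.05 ]
wide [ 25  93 155 156 155 154 154 144  62  61 146 146 151 150 150 150  55  35]
[ 0.461 -0.303  0.05 ]
knob [ 32  33  35  34 137 154  88  65 140 157 158 154 138 151  65  36  35  34]
[ 0.653 -0.149  0.05 ]
fl 374.72457695007324 214.95197677612305 16.515087127685547 [ 0.494  -0.0647  0.05  ]
```

View pics/crop.png

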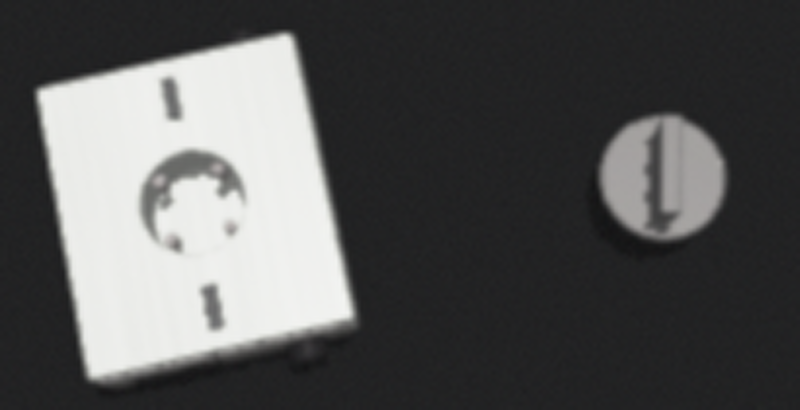

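The crop shows the ridges at crop (172,98) and (212,307). The pale bar top lies almost along the image vertical at crop x≈673, with its shadow to the left. The ridge spacing measures 124 mm, as expected. Well centre ≈ (0.501,0.207), ridge angle 8°. The vessel is at about (0.494,-0.065).

```bash
python3 - <<'E'
from h import *
from rig import readout,cams
s=readout.sense();R=Ro.from_rotvec(s["orientation"]).as_matrix();print(R.round(3));y=R[:,1]
print("yaw of tool y",np.degrees(np.arctan2(y[1],y[0])), "azimuth",np.degrees(np.arctan2(*s["tcp_pos"][1::-1])))
T=np.array([.46,-.065,.30])-s["tcp_pos"];print("shift tool cm",(R.T@T*100).round(2))
c=pickle.load(open("top.pkl","rb"))
for x in (375.8,377.5):
  a,b=ray(c,x,201,.09),ray(c,x+.8,223,.09);print(np.linalg.norm(a-b),np.degrees(np.arctan2(*(a-b)[1::-1])))
w=cams.capture("wrist");o=-w["R"].T@w["t"];print("wrist cam in tool",(R.T@(o-s["tcp_pos"])).round(3),"axes in tool",(R.T@w["R"].T).round(2))
E
```

```text
[[-0.     0.299 -0.954]
 [ 0.001 -0.954 -0.299]
 [-1.    -0.001  0.   ]]
yaw of tool y -72.59746446859238 azimuth -72.59953370064099
shift tool cm [ -9.47 -47.51 -41.95]
0.0487820569014931 -4.745259638694681
0.048782760410432474 -4.80076860448844
wrist cam in tool [-0.179  0.    -0.071] axes in tool [[-0.   -0.25  0.97]
 [ 1.   -0.   -0.  ]
 [ 0.    0.97  0.25]]
```

Emit:
drive_tool:
  rows:
    - [[0,-2.33,-2.26,0,0,0],[0,-2.33,-2.26,0,0,0],[0,-2.33,-2.26,0,0,0],[0,-2.33,-2.26,0,0,0],[0,-2.33,-2.26,0,0,0],[0,-2.33,-2.26,0,0,0],[0,-2.33,-2.26,0,0,0],[0,-2.33,-2.26,0,0,0],[0,-2.33,-2.26,0,0,0],[0,-2.33,-2.26,0,0,0],[0,-2.33,-2.26,0,0,0],[0,-2.33,-2.26,0,0,0],[0,-2.33,-2.26,0,0,0],[0,-2.33,-2.26,0,0,0],[0,-2.33,-2.26,0,0,0],[0,-2.33,-2.26,0,0,0],[0,-2.33,-2.26,0,0,0],[0,-2.33,-2.26,0,0,0],[0,-2.33,-2.26,0,0,0],[0,-2.33,-2.26,0,0,0]]

```text
time: 1.82
tcp_pos: [0.4942, -0.0627, 0.2055]
orientation: [2.058, 0.315, -2.058]
contact_force: [0.3, -1.4, -0.1]
width: 1.002
```

Emit:
drive_tool:
  rows:
    - [[0,0,0,0.097,0,0],[0,0,0,0.097,0,0],[0,0,0,0.097,0,0],[0,0,0,0.097,0,0],[0,0,0,0,0,0],[0,0,0,0,0,0]]

```text
time: 2.32
tcp_pos: [0.4937, -0.0641, 0.2054]
orientation: [-2.18, 0.088, 2.18]
contact_force: [0.6, -0.5, 0.1]
width: 1.0
```

```bash
python3 - <<'E'
from h import *
from rig import cams
w=cams.capture("wrist");pickle.dump(w,open("w1.pkl","wb"));cv2.imwrite("pics/w1.png",w["color"][:,:,::-1])
print(proj(w,[.494,-.065,.05]))
E
```

```text
[324.56051545 187.55507155]
```

View pics/w1.png

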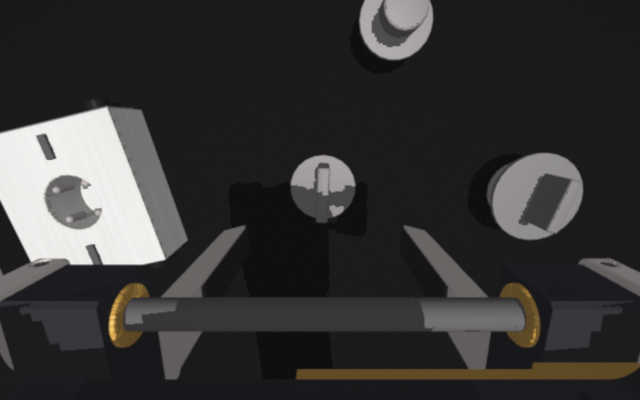

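The wrist view shows the narrow vessel's flange at (323,187), which matches the predicted (324.6,187.6). Its bar runs near-vertically at x≈323. I'll zoom in for the bar edges.

```bash
python3 - <<'E'
from h import *
w=pickle.load(open("w1.pkl","rb"));im=w["color"]
a=cv2.resize(im[150:225,285:365],None,fx=7.5,fy=7.5,interpolation=cv2.INTER_CUBIC)
a=np.clip(a.astype(float)*1.3,0,255).astype(np.uint8);cv2.imwrite("pics/w1c.png",a[:,:,::-1])
g=cv2.cvtColor(im,cv2.COLOR_RGB2GRAY)
for v in range(158,226,6): print(v,g[v,304:344].tolist())
for t in(-.028,.028): print(proj(w,[.494+t*.9965,-.065-t*.083,.09]))
E
```

```text
158 [26, 30, 40, 55, 82, 117, 140, 151, 158, 163, 165, 165, 165, 165, 165, 165, 165, 166, 166, 167, 167, 166, 167, 167, 167, 166, 166, 165, 165, 162, 154, 138, 114, 77, 51, 34, 28, 28, 27, 27]
164 [162, 162, 162, 162, 162, 163, 163, 163, 164, 164, 164, 164, 164, 154, 122, 77, 70, 71, 71, 71, 72, 73, 74, 75, 98, 137, 163, 166, 166, 165, 165, 165, 165, 166, 166, 165, 165, 165, 164, 160]
170 [160, 160, 160, 161, 161, 161, 162, 161, 161, 160, 135, 85, 77, 92, 121, 142, 153, 155, 157, 158, 159, 159, 160, 159, 148, 136, 147, 161, 163, 162, 163, 163, 164, 163, 163, 163, 163, 163, 163, 163]
176 [160, 159, 159, 160, 160, 160, 160, 160, 160, 157, 133, 83, 75, 96, 130, 148, 154, 156, 159, 160, 161, 162, 162, 156, 142, 139, 157, 161, 161, 162, 161, 161, 161, 161, 161, 162, 162, 162, 162, 162]
182 [158, 158, 157, 157, 157, 158, 158, 158, 155, 132, 85, 75, 74, 98, 135, 152, 154, 155, 158, 159, 160, 161, 162, 154, 135, 137, 157, 159, 159, 159, 159, 159, 159, 159, 160, 159, 159, 159, 159, 159]
188 [76, 82, 116, 148, 150, 136, 114, 110, 109, 97, 75, 73, 78, 106, 138, 152, 154, 155, 157, 157, 159, 160
[... 467 characters left out ...]
2, 71, 71, 70, 68, 69, 71, 71, 72, 71, 71, 72, 72, 71, 69, 69, 78, 108, 131, 141, 150, 151, 143, 117, 85, 81, 90, 113, 130, 132, 130, 112]
212 [59, 69, 71, 71, 71, 70, 71, 70, 71, 71, 71, 69, 66, 70, 71, 72, 71, 71, 71, 71, 71, 71, 69, 66, 67, 70, 77, 108, 142, 151, 152, 152, 152, 152, 153, 150, 139, 113, 76, 32]
218 [14, 16, 16, 14, 15, 16, 13, 16, 15, 21, 24, 41, 60, 68, 71, 71, 71, 71, 71, 71, 70, 70, 68, 58, 40, 40, 38, 34, 29, 30, 29, 28, 27, 24, 16, 16, 16, 17, 16, 14]
224 [16, 14, 15, 15, 16, 14, 16, 15, 16, 14, 16, 14, 14, 16, 16, 15, 16, 16, 17, 18, 17, 16, 17, 18, 14, 14, 13, 17, 14, 17, 14, 16, 15, 16, 16, 16, 15, 15, 15, 15]
[324.60209091 223.21248256]
[324.6941661  167.61471356]
```

View pics/w1c.png

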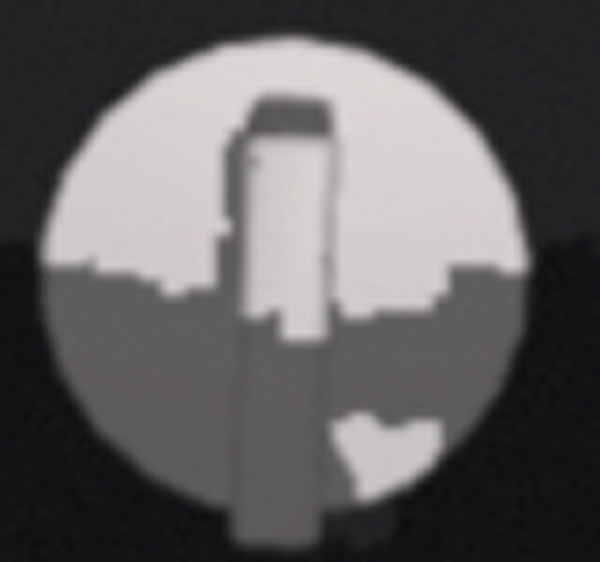

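The crop shows the bar top's centre line running from image (323.5,168) to (321.7,222.4).

```bash
python3 - <<'E'
from h import *
from rig import readout
w=pickle.load(open("w1.pkl","rb"))
a,b=ray(w,323.1,167.6,.09),ray(w,321.2,222,.09);print(np.linalg.norm(a-b),np.degrees(np.arctan2(*(a-b)[1::-1])),(a+b)/2)
g=cv2.cvtColor(w["color"],cv2.COLOR_RGB2GRAY)
print("flange",ray(w,323,187,.05))
s=readout.sense();y=Ro.from_rotvec(s["orientation"]).as_matrix()[:,1];print(np.degrees(np.arctan2(y[1],y[0])),s["tcp_pos"],s["joint_positions"])
E
```

```text
0.054768451534584386 -6.729631123693592 [ 0.49484559 -0.06259514  0.09      ]
flange [ 0.49476553 -0.06333311  0.05      ]
-94.61981703859625 [ 0.49373192 -0.06421363  0.20544425] [ 0.29562243  0.15479067 -0.32519015  1.97781588  0.05789535  1.01788029
 -1.70780801]
```

Emit:
drive_tool:
  rows:
    - [[0,-0.13,-0.1,0.036,0,0],[2.5,0,0,0,0,0],[2.5,0,0,0,0,0],[2.5,0,0,0,0,0],[2.5,0,0,0,0,0],[2.5,0,0,0,0,0],[1.5,0,0,0,0,0],[0.9,0,0,0,0,0],[0,0,0,0,0,0]]

```text
time: 3.12
tcp_pos: [0.494, -0.0629, 0.055]
orientation: [-2.157, 0.128, 2.163]
contact_force: [-0.1, -0.7, 0.8]
width: 1.002
```

Emit:
drive_tool:
  gripper: 0
  rows:
    - [[0,0,0,0,0,0],[0,0,0,0,0,0],[0,0,0,0,0,0],[0,0,0,0,0,0],[0,0,0,0,0,0],[0,0,0,0,0,0],[0,0,0,0,0,0],[0,0,0,0,0,0],[0,0,0,0,0,0],[0,0,0,0,0,0],[0,0,0,0,0,0],[0,0,0,0,0,0]]

```text
time: 4.12
tcp_pos: [0.4949, -0.063, 0.0565]
orientation: [-2.159, 0.13, 2.159]
contact_force: [0.2, 0.1, 0.4]
width: 0.187
```

```bash
python3 - <<'E'
from h import *
w=pickle.load(open("w1.pkl","rb"));g=cv2.cvtColor(w["color"],cv2.COLOR_RGB2GRAY)
m=np.zeros_like(g);m[130:263,20:120]=1
for i,s,ce,mm in blobs((g<110)&(m>0),30,1500): print(s,ce,ray(w,*ce,.062).round(4))
E
```

```text
[ 38 134  18  25 221] [ 46.12669683 146.54751131] [0.5631 0.2172 0.062 ]
[ 46 176  35  22 435] [ 63.28045977 185.57931034] [0.5215 0.2115 0.062 ]
[ 70 211  24  11 139] [ 80.77697842 215.35971223] [0.4875 0.202  0.062 ]
[ 20 242  11  21 121] [ 23.18181818 255.18181818] [0.4468 0.2796 0.062 ]
[ 87 245  15  18 149] [ 93.69798658 253.81208054] [0.4419 0.2    0.062 ]
```

Emit:
drive_tool:
  rows:
    - [[0,0,0,0,0,0],[0,0,0,0,0,0],[0,0,0,0,0,0],[0,0,0,0,0,0],[0,0,0,0,0,0],[0,0,0,0,0,0]]

```text
time: 4.62
tcp_pos: [0.4948, -0.063, 0.0564]
orientation: [-2.159, 0.13, 2.16]
contact_force: [0.3, -0.2, -2.7]
width: 0.131
```

Emit:
drive_tool:
  rows:
    - [[-1,0,0,0,0,0],[-2,0,0,0,0,0],[-3,0,0,0,0,0],[-3,0,0,0,0,0],[-2,0,0,0,0,0],[-1,0,0,0,0,0],[0,0,0,0,0,0],[0,0,0,0,0,0]]

```text
time: 5.28
tcp_pos: [0.4947, -0.0631, 0.1763]
orientation: [-2.16, 0.13, 2.159]
contact_force: [-0.2, -0.2, -2.9]
width: 0.122
```

```bash
python3 - <<'E'
from h import *
from rig import readout
s=readout.sense();R=Ro.from_rotvec(s["orientation"]).as_matrix();y=R[:,1];print(np.degrees(np.arctan2(y[1],y[0])),s["tcp_pos"],s["width"],s["contact_force"])
print("tool shift to well cm",R.T@(np.array([.5018,.2078,s["tcp_pos"][2]])-s["tcp_pos"])*100)
E
```

```text
-96.89495576073384 [ 0.49473136 -0.06307495  0.17625214] 0.12178363297792863 [-0.20093492 -0.15759124 -2.87582413]
tool shift to well cm [-3.36249858e-03 -2.69764543e+01  2.55008627e+00]
```

Emit:
drive_tool:
  rows:
    - [[0,-1.2,0.12,0,0,0],[0,-2.4,0.23,0,0,0],[0,-3,0.28,0,0,0],[0,-3,0.28,0,0,0],[0,-3,0.28,0,0,0],[0,-3,0.28,0,0,0],[0,-3,0.28,0,0,0],[0,-3,0.28,0,0,0],[0,-2.8,0.27,0,0,0],[0,-1.6,0.15,0,0,0],[0,-0.98,0.1,0,0,0],[0,0,0,0,0,0]]

```text
time: 6.28
tcp_pos: [0.501, 0.2096, 0.175]
orientation: [-2.158, 0.127, 2.163]
contact_force: [-0.7, -0.5, -2.3]
width: 0.128
```

Emit:
drive_tool:
  rows:
    - [[0,0,0,-0.05,0,0],[0,0,0,-0.1,0,0],[0,0,0,-0.1,0,0],[0,0,0,-0.1,0,0],[0,0,0,-0.1,0,0],[0,0,0,-0.1,0,0],[0,0,0,-0.1,0,0],[0,0,0,-0.1,0,0],[0,0,0,-0.1,0,0],[0,0,0,-0.1,0,0],[0,0,0,-0.1,0,0],[0,0,0,-0.1,0,0],[0,0,0,-0.1,0,0],[0,0,0,-0.1,0,0],[0,0,0,-0.1,0,0],[0,0,0,-0.1,0,0],[0,0,0,-0.1,0,0],[0,0,0,-0.1,0,0],[0,0,0,-0.081,0,0],[0,0,0,0,0,0]]

```text
time: 7.95
tcp_pos: [0.5019, 0.206, 0.1756]
orientation: [1.102, 1.274, -1.105]
contact_force: [-1.0, -0.5, -1.1]
width: 0.127
```

```bash
python3 - <<'E'
from h import *
from rig import readout,cams
s=readout.sense();R=Ro.from_rotvec(s["orientation"]).as_matrix();y=R[:,1];print(np.degrees(np.arctan2(y[1],y[0])),s["tcp_pos"],s["width"],s["joint_positions"][6])
print("tool shift",R.T@(np.array([.5018,.2078,s["tcp_pos"][2]])-s["tcp_pos"])*100)
w=cams.capture("wrist");pickle.dump(w,open("w2.pkl","wb"));cv2.imwrite("pics/w2.png",w["color"][:,:,::-1])
E
```

```text
8.160802132064182 [0.50188806 0.20598285 0.17561795] 0.1265834487118214 -0.6255562956630801
tool shift [-1.4440450e-04  1.7078072e-02 -1.8112442e-01]
```

View pics/w2.png

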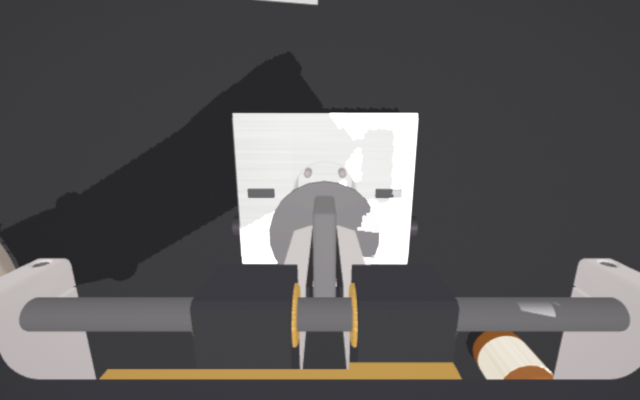

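The wrist view shows the vessel held over the block, bar vertical in the image. The ridges are at (261,193) and (388,193), square to the bar. I'll measure those ridges.

```bash
python3 - <<'E'
from h import *
from rig import readout
s=readout.sense();R=Ro.from_rotvec(s["orientation"]).as_matrix()
w=pickle.load(open("w2.pkl","rb"));g=cv2.cvtColor(w["color"],cv2.COLOR_RGB2GRAY)
m=np.zeros_like(g);m[185:202,244:279]=1;m[185:202,371:406]=1
P=[]
for i,st,ce,mm in blobs((g<110)&(m>0),30,500): P.append(ray(w,*ce,.062));print(st,ce,P[-1].round(4))
P=np.array(P);d=P[1]-P[0];mid=P.mean(0);print(np.linalg.norm(d),np.degrees(np.arctan2(d[1],d[0])),mid)
print("shift",R.T@(np.array([*mid[:2],s["tcp_pos"][2]])-s["tcp_pos"])*100)
# held vessel: bar top far end & flange in view, height from tcp
z0=s["tcp_pos"][2]-.0564
e=ray(w,324,197,z0+.09);print("bar far end in tool",R.T@(e-s["tcp_pos"])*100)
for u in (270,379): print("flange edge",R.T@(ray(w,u,234,z0+.05)-s["tcp_pos"])*100)
print("flange top",R.T@(ray(w,324,181,z0+.05)-s["tcp_pos"])*100)
E
```

```text
[249 190  24   7 167] [260.56886228 192.98203593] [0.4401 0.2004 0.062 ]
[377 190  15   7  95] [383.4        193.13684211] [0.5582 0.2172 0.062 ]
0.11927105469703003 8.082498534795086 [0.49917464 0.20881908 0.062     ]
shift [ 1.53123095e-04 -2.37673293e-01 -2.97174038e-01]
bar far end in tool [-3.36169704 -0.00538412 -3.49520683]
flange edge [ 0.64426411 -3.43474212 -0.08029429]
flange edge [ 0.63556211  3.49629564 -0.12075965]
flange top [ 0.63830396 -0.01459232 -3.52428144]
```

Emit:
drive_tool:
  rows:
    - [[0,0,-0.27,0,0,0],[1,0,0,0,0,0],[1.5,0,0,0,0,0],[1.5,0,0,0,0,0],[1.4,0,0,0,0,0],[0.8,0,0,0,0,0],[0.4,0,0,0,0,0],[0.2,0,0,0,0,0],[0,0,0,0,0,0],[0,0,0,0,0,0],[0,0,0,0,0,0]]

```text
time: 8.92
tcp_pos: [0.502, 0.2108, 0.1091]
orientation: [1.106, 1.272, -1.105]
contact_force: [-0.5, 0.5, -2.2]
width: 0.131
```

```bash
python3 - <<'E'
from h import *
from rig import readout,cams
s=readout.sense();print(s["tcp_pos"],s["contact_force"],s["wrist_torque"])
a=[]
for n in("scene","wrist"):
  c=cams.capture(n)
  im=c["color"][150:260,300:440] if n=="scene" else c["color"][90:280,200:450]
  a.append(cv2.resize(im,(500,400),interpolation=cv2.INTER_CUBIC)[:, :400])
cv2.imwrite("pics/i3.png",np.hstack(a)[:,:,::-1])
E
```

```text
[0.50197833 0.21078084 0.10910801] [-0.47495607  0.50330162 -2.20139235] [ 0.02345954 -0.05841086 -0.03839119]
```

View pics/i3.png

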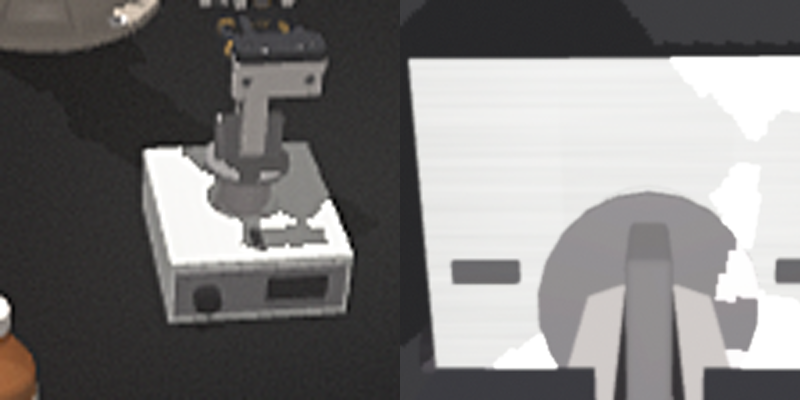

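The vessel hangs centred over the mouth with the foot just inside, free of contact (the force reading is its weight only). The TCP is about 2 mm too far in y, so I'll correct that and lower to the start height.

Emit:
drive_tool:
  rows:
    - [[0,0,0.23,0,0,0],[0,0,0,0,0,0],[0.3,0,0,0,0,0],[0.3,0,0,0,0,0],[0.2,0,0,0,0,0],[0,0,0,0,0,0],[0,0,0,0,0,0],[0,0,0,0,0,0]]

```text
time: 9.68
tcp_pos: [0.5018, 0.2091, 0.1005]
orientation: [1.106, 1.273, -1.105]
contact_force: [0.1, 6.3, 0.6]
width: 0.129
```

Emit:
drive_tool:
  rows:
    - [[0,0,-0.12,0,0,0],[0,0,0,0,0,0],[0,0,0,0,0,0],[0,0,0,0,0,0]]

```text
time: 10.02
tcp_pos: [0.5017, 0.2097, 0.1006]
orientation: [1.106, 1.272, -1.105]
contact_force: [-1.3, 4.0, 1.8]
width: 0.125
```

Emit:
drive_tool:
  rows:
    - [[0.075,0,0,-0.0393,0,0],[0.075,0,0,-0.0393,0,0],[0.075,0,0,-0.0393,0,0],[0.075,0,0,-0.0393,0,0],[0.075,0,0,-0.0393,0,0],[0.075,0,0,-0.0393,0,0],[0.075,0,0,-0.0393,0,0],[0.075,0,0,-0.0393,0,0],[0.075,0,0,-0.0393,0,0],[0.075,0,0,-0.0393,0,0],[0.075,0,0,-0.0393,0,0],[0.075,0,0,-0.0393,0,0],[0.075,0,0,-0.0393,0,0],[0.075,0,0,-0.0393,0,0],[0.075,0,0,-0.0393,0,0],[0.075,0,0,-0.0393,0,0],[0.075,0,0,-0.0393,0,0],[0.075,0,0,-0.0393,0,0],[0.075,0,0,-0.0393,0,0],[0.075,0,0,-0.0393,0,0]]

```text
time: 11.68
tcp_pos: [0.502, 0.2094, 0.0858]
orientation: [0.503, 1.511, -0.504]
contact_force: [-2.0, 1.1, 7.9]
width: 0.129
```

```bash
python3 - <<'E'
from h import *
from rig import readout,cams
s=readout.sense();R=Ro.from_rotvec(s["orientation"]).as_matrix();y=R[:,1];print(np.degrees(np.arctan2(y[1],y[0])),s["tcp_pos"],s["contact_force"],s["wrist_torque"],s["width"])
c=cams.capture("wrist");cv2.imwrite("pics/w4.png",c["color"][:,:,::-1]);pickle.dump(c,open("w4.pkl","wb"))
E
```

```text
53.14638032353339 [0.5019725  0.2094045  0.08584679] [-2.04767174  1.0814139   7.94107197] [ 0.35208905  0.52502396 -0.13179446] 0.12892842059265167
```

View pics/w4.png

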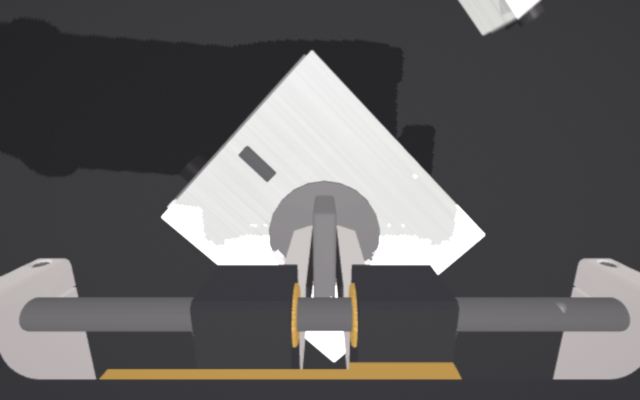

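At half way the block appears turned 45° under the tool. The flange edge is still at (324,181), so there has been no slip in the grip. The force is low. Now the second half.

Emit:
drive_tool:
  rows:
    - [[0.072,0,0,-0.0393,0,0],[0.072,0,0,-0.0393,0,0],[0.072,0,0,-0.0393,0,0],[0.072,0,0,-0.0393,0,0],[0.072,0,0,-0.0393,0,0],[0.072,0,0,-0.0393,0,0],[0.072,0,0,-0.0393,0,0],[0.072,0,0,-0.0393,0,0],[0.072,0,0,-0.0393,0,0],[0.072,0,0,-0.0393,0,0],[0.072,0,0,-0.0393,0,0],[0.072,0,0,-0.0393,0,0],[0.072,0,0,-0.0393,0,0],[0.072,0,0,-0.0393,0,0],[0.072,0,0,-0.0393,0,0],[0.072,0,0,-0.0393,0,0],[0.072,0,0,-0.0393,0,0],[0.072,0,0,-0.0393,0,0],[0.072,0,0,-0.0393,0,0],[0.072,0,0,-0.0393,0,0]]

```text
time: 13.4
tcp_pos: [0.5019, 0.2092, 0.0722]
orientation: [-0.113, 1.567, 0.111]
contact_force: [-13.1, -7.0, 40.8]
width: 0.134
```

Emit:
drive_tool:
  rows:
    - [[0,0,0,0,0,0],[0,0,0,0,0,0]]

```text
time: 13.57
tcp_pos: [0.502, 0.2092, 0.0722]
orientation: [-0.111, 1.567, 0.109]
contact_force: [-9.3, -3.3, 27.1]
width: 0.133
```

```bash
python3 - <<'E'
from h import *
from rig import readout,cams
s=readout.sense();R=Ro.from_rotvec(s["orientation"]).as_matrix();y=R[:,1];print(np.degrees(np.arctan2(y[1],y[0])),s["tcp_pos"],s["contact_force"],s["wrist_torque"],s["width"])
E
```

```text
98.05389376236181 [0.50201879 0.20922637 0.07219427] [-9.32297998 -3.33185904 27.05051743] [-0.82875782  1.8367883  -0.4301662 ] 0.13280958957262648
```

The force rise at TCP z=0.0722 (expected 0.0724) means the flange has seated. Releasing.

Emit:
drive_tool:
  gripper: 6
  rows:
    - [[0,0,0,0,0,0],[0,0,0,0,0,0],[0,0,0,0,0,0],[0,0,0,0,0,0],[0,0,0,0,0,0],[0,0,0,0,0,0],[0,0,0,0,0,0],[0,0,0,0,0,0],[0,0,0,0,0,0],[0,0,0,0,0,0]]

```text
time: 14.4
tcp_pos: [0.5017, 0.2095, 0.0711]
orientation: [-0.111, 1.568, 0.111]
contact_force: [0.0, -0.2, -0.0]
width: 0.639
```

Emit:
drive_tool:
  rows:
    - [[-0.5,0,0,0,0,0],[-1,0,0,0,0,0],[-2,0,0,0,0,0],[-2.5,0,0,0,0,0],[-2.5,0,0,0,0,0],[-2.5,0,0,0,0,0],[-1.5,0,0,0,0,0],[0,0,0,0,0,0],[0,0,0,0,0,0],[0,0,0,0,0,0]]

```text
time: 15.23
tcp_pos: [0.5015, 0.2092, 0.1959]
orientation: [-0.111, 1.568, 0.11]
contact_force: [-0.6, -0.5, -0.2]
width: 0.643
```

```bash
python3 - <<'E'
from h import *
from rig import readout,cams
c=cams.capture("wrist");pickle.dump(c,open("w5.pkl","wb"))
d=cams.capture("scene");a=cv2.resize(d["color"][160:260,180:420],(640,266),interpolation=cv2.INTER_CUBIC)
cv2.imwrite("pics/w5.png",np.vstack([c["color"][60:330],a])[:,:,::-1])
for n,p in dict(well=[.5018,.2092,.066],r1=[.5632,.2178,.062],r2=[.4404,.2005,.062],knob=[.653,-.149,.05],wide=[.461,-.303,.05]).items(): print(n,proj(c,p)-[0,60],proj(d,p))
print(readout.sense()["contact_force"])
E
```

```text
well [324.56079158 133.27611003] [367.86220908 202.85871257]
r1 [324.47617805 188.12776875] [371.63628599 215.69403296]
r2 [324.54840895  71.20702471] [364.19206332 193.11586117]
knob [ -1.09256475 214.32939733] [242.41157264 233.58502485]
wide [-182.84700301   19.06780035] [207.96822176 195.08247498]
[ 0.10783477  0.7264936  -0.21623352]
```

View pics/w5.png

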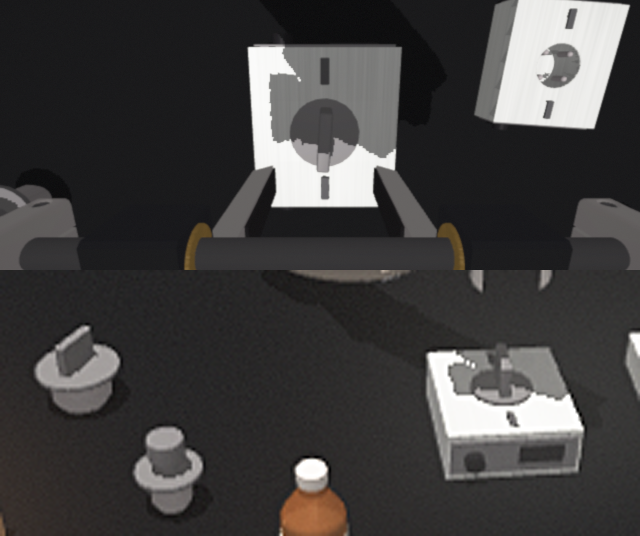

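The wrist view shows the bar in line with both ridges, at (325,71) and (325,188). The flange is centred at (324,132), against a predicted (324.6,133.3). The scene crop shows the flange flush and the other two vessels in their places. Handing in.

```bash
python3 -c "
from rig import ticket
print(ticket.sign_off())"
```

```text
the job is handed in; nothing more can be done
None
```

The narrow bar-handled vessel is down in the larger block's well with its bar in line with the ridges, released, and the job is handed in. The sign-off gives no verdict.

**What I did:** I gripped the vessel by its bar, carried it over, and started it with the bar square to the ridges and the flange about 28 mm up. I then turned it 90° while pressing about 29 mm, spread evenly over 40 rows, let go and retracted. The clock was at about 15 s when I handed in.

**Last checks:**
- **Seating:** the tool stopped at 72.2 mm against an expected 72.4 mm. The force rose from 8 N to 41 N there, which I read as the flange meeting the block. I inferred the flush fit from this and the scene picture; I did not measure it separately.
- **Alignment:** the flange centre lay within about 1 px of the prediction. The tool yaw put the bar at about 8.05°, against a measured ridge line of about 8°.
- **Other vessels:** the scene picture showed both standing where they were. I compared this by eye and predicted position, not by a fresh measurement.
- **Contact:** the force on the tool was about zero after retracting.

**Disagreements on the way:**
- One ridge was partly in glare in a wrist view and put the well centre about 2 mm off, so I used the other ridge.
- At the start of insertion the rods pushed sideways with 6 N. I moved the tool about 1 mm and the push eased to 4 N.

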